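# Slide the joint plate out over the ledge's end

## Task

Push the flat steel plate along the wooden ledge, away from the upright stop block, until about a third of its length sticks out over the open end (the end with the low cork pad), so that a joiner can take it by that edge. Leave it lying flat and straight along the ledge. Only push it, never pick it up, and leave the other things on the bench where they are.

Things in the scene. Friction and masses are not known exactly. Their poses are not given: they have to be found in the camera images.
- plate: Loose flat steel joint plate, 150 mm long (own y), 60 mm wide (own x), 6 mm thick, about 0.4 kg (varies), with eight dark screw holes (drawn on, not open). Origin: centre of its underside. It starts lying on the ledge, wholly supported, within about 10 degrees of the ledge's direction; wood friction (varies) holds it where it is left. It tips off if half its length is over the end.
- ledge: Fixed pine ledge standing on the bench: 320 mm long (own y), 120 mm wide (own x), flat top 50 mm above the bench. Along its whole +x edge runs a lip 14 mm wide, 12 mm higher than the top; the -x edge is open. The ends are at own y = +160 and -160 mm. Origin: centre of its underside, on the bench. Its yaw is within about 20 degrees of zero.
- stop: Fixed upright dark wooden stop block, 90 mm (across the ledge) x 50 mm (along it) x 75 mm high, on the bench 2 mm from one end of the ledge (at own y of the ledge either +187 or -187 mm, which varies), so it stands 25 mm above the ledge's top. The plate goes away from it. Origin: centre of its underside.
- pad: Fixed cork pad on the bench at the other, open end of the ledge, 100 x 50 x 12 mm, lying below where the plate is to stick out. Origin: centre of its underside.
- glue: Bystander: white glue bottle with an orange cap, 115 mm high, 50 mm across, standing loose beyond the ledge. Origin: centre of its underside.
- jar: Bystander: closed jar, 70 mm high, 60 mm across, standing loose beyond the ledge. Origin: centre of its underside.
- offcut: Bystander: loose pine offcut 50 x 90 x 35 mm beyond the ledge. Origin: centre of its underside.
- screwdriver: Bystander: screwdriver lying loose on the bench to the left of the ledge, along its own x (handle to -x). Origin: on its underside, near the middle.
There are look-alikes about, which are no part of the job. Of the things shaped like the plate, the steel one is meant.

How it is judged:
At the end, for the whole second after the job is handed in: The plate lies still and flat on the ledge's top, within 0.2 rad of the ledge's direction, and sticks out 34 to 66 mm over the end away from the stop block; its middle is no more than 35 mm to the open side of the ledge's middle line (((y of stop in the frame of ledge below 0 m and y of plate in the frame of ledge between 0.119 and 0.151 m) or (y of stop in the frame of ledge above 0 m and y of plate in the frame of ledge between -0.151 and -0.119 m)) and x of plate in the frame of ledge between -0.035 and 0.025 m and z of plate in the frame of ledge between 0.047 and 0.053 m and angle between the y axis of plate and the y axis of ledge, either way round below 0.2 rad and angle between plate's own z axis and vertical below 0.05 rad and linear speed of plate below 0.01 m/s and angular speed of plate below 0.05 rad/s); the robot touches nothing.
It fails at once if the plate is lifted off the ledge (its middle raised more than 10 mm) (z of plate in the frame of ledge above 0.06 m).
It fails at once if the plate is tipped (more than 0.3 rad) (angle between plate's own z axis and vertical above 0.3 rad).
It fails at once if the glue bottle, jar, offcut or screwdriver is moved by more than 20 mm (distance of any of glue, jar, offcut, screwdriver from where it was at the start of the episode above 0.02 m).
It also fails if it takes over 37 s, if anything falls off the work surface, if the arm or the gripper's body presses on something with over 40 N, if the wrist force passes 120 N, or if a joint passes its speed limit or range.

## Robot

A 6-joint arm with a two-finger parallel gripper is mounted at the origin on the work surface. World frame = base frame: x ahead of the robot, y to its left, z up, the work surface at z = 0. Lengths are in m, angles in rad, forces in N, time in s.
With the tool pointing down it reaches from about 0.35 to 0.975 m from the base axis. Payload 4.9 kg.
Tool frame: the origin (TCP) lies at the very end of the fingers, on their centre line; the grasp point (between the pads) lies 19 mm behind it; x points along the fingers, z is the direction in which the jaws open and shut, and the axes are right-handed (so a half turn about x gives the same grasp; the last joint's range is limited). The gripper opens to 85 mm and grips with 20 to 120 N. Pads are 22 mm wide; open, the fingers measure 114 mm over their backs; the gripper's body (76 mm by 85 mm) begins 54 mm behind the grasp point. The pads swing forward as they close: fully open they stand 13 mm farther back than shut.
Start: joints at [-1.243, 0.053, 1.613, -0, 1.476, -0.119], TCP at [0.27, -0.564, 0.231] pointing down, gripper open.
Joint ranges: [-3.01, 3.01], [-1.01, 2.22], [0.06, 2.58], [-1.02, 4.17], [0.09, 2.62], [-3.14, 3.14]. Speed limits (rad/s): [2.57, 2.57, 3.14, 3.14, 3.14, 3.14].

## Interface

Orientations are given as a unit quaternion [w, x, y, z].
In Python, from plant import manip, viewer gives the robot as it stands.
- The arm moves only by the shell command python3 -m inch 'ROWS'. ROWS is JSON, a list of rows, each an object with "fingers": the opening, from -1 (shut) to 1 (fully open), so that 0 is half open; "delta_pos": the shift along the tool's x, y, z in cm, a list of three; "twist": the turn, a rotation vector about the tool's x, y, z in degrees, a list of three. A call has 1 to 5 rows; each row shifts and turns the commanded pose from where the row before left it, along the tool's axes as they then stand; what a row does not reach is not made up. A row lasts 1/8 s, in which the tool goes at most 62.5 mm and 10.7 degrees, less where a joint would pass 70% of its speed; a pose out of reach is approached as far as the arm can. A call is refused whole if a number of a shift passes 6.25 or a number of a turn 10.7, either way. A call with a gripper value outside its range is refused whole. The fingers move at their own pace and stop on an object; the grip force is fixed at half the most. Time passes only in rows, so rows that do not move let the fingers close. It gives the time, the measured TCP pose, the force and the opening at its end, in the units of the state.
- manip.state(): the state, without advancing time (a new reading comes with each control period).
- viewer.grab_frame(name): name is "side" or "top" or "wrist"; returns a dict with "pixels" (420x560x3 uint8, blue, green, red), "range_z" (420x560 float32, m along the optical axis (not along the pixel's ray), 0 where there is no reading), "K" (3x3 intrinsics, pixels), "pose" (4x4, takes a point from camera to world coordinates). Camera axes: x right, y down, z forward; pixel columns grow to the right and rows downward; lengths in m; the calibration is good to about 2 mm. A picture is of the moment at which its call begins.
- manip.job_done(): hands the job in, once; it reports no verdict.
The state is a dict: "time": time; "joint_pos": joint angles; "joint_vel": joint speeds; "joint_efforts": joint torques, N m; "tool_pos": TCP position; "tool_rot": TCP orientation; "contact_force": force on the tool from outside, world axes, zero at the start; "ft_torque": the same for the moment, N m; "gripper_width": opening from 0.0 (shut) to 1.0 (fully open).
Only numpy, scipy, OpenCV 4.12 (cv2) and the standard library are available. Lean on these libraries where they do the work, as an engineer would, in place of code of your own. Each camera call takes 0.05 s, during which the arm holds its last target.

## Working session

There is one attempt and no reset: what is moved stays moved. The work goes in short steps, Python scripts to look and compute and a shell command to move; the robot and the scene stay as the last step left them, time stands still between calls to the robot, and variables do not carry over. Pictures are saved under pics/ and viewed, and the job is handed in when it is done.

```bash
mkdir -p pics; python3 - <<'E'
from plant import manip, viewer
import cv2,numpy as np
for n in ("side","top"):
    f=viewer.grab_frame(n); cv2.imwrite(f"pics/{n}0.png",f["pixels"]); np.savez(f"{n}0.npz",**f)
    print(n,f["K"].tolist(),np.round(f["pose"],3).tolist())
print(manip.state())
E
```

```text
side [[414.5231861195281, 0.0, 273.0126901062471], [0.0, 414.5231861195281, 199.52640006303383], [0.0, 0.0, 1.0]] [[-0.992, -0.056, 0.115, 0.452], [-0.126, 0.574, -0.809, 0.849], [-0.021, -0.817, -0.576, 0.61], [0.0, 0.0, 0.0, 1.0]]
top [[390.87303223544666, 0.0, 286.71857447427413], [0.0, 390.87303223544666, 211.40948049486093], [0.0, 0.0, 1.0]] [[0.02, -0.981, 0.194, 0.367], [-1.0, -0.023, -0.013, 0.06], [0.018, -0.194, -0.981, 1.05], [0.0, 0.0, 0.0, 1.0]]
{'time': 0.1, 'joint_pos': array([-1.24301311e+00,  5.33148065e-02,  1.61415765e+00, -1.03193714e-05,
        1.47599162e+00, -1.19041629e-01]), 'joint_vel': array([ 0.00053837, -0.00264016, -0.00250888, -0.00068646,  0.00066867,
       -0.00030675]), 'joint_efforts': array([ 3.27638854e-04, -3.94906318e+01, -3.71361566e+01, -9.63664024e-05,
        3.87167704e-03, -5.36459751e-06]), 'tool_pos': array([ 0.26985725, -0.5631162 ,  0.23017052]), 'tool_rot': array([ 0.59783638,  0.37720756,  0.59886906, -0.37638007]), 'contact_force': array([-0.08465901,  0.13179351,  0.30194228]), 'ft_torque': array([ 0.02175357,  0.00119622, -0.02303516]), 'gripper_width': 1.0046799718498647}
```

View pics/top0.png

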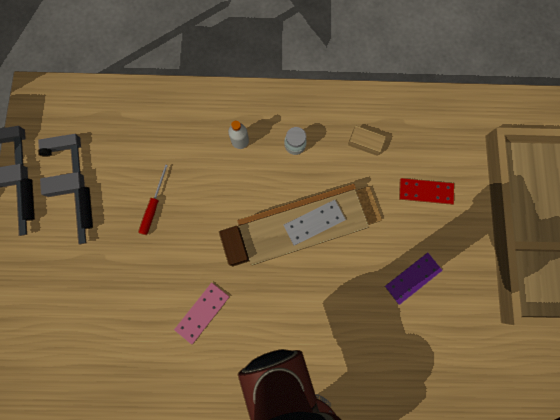

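View pics/side0.png

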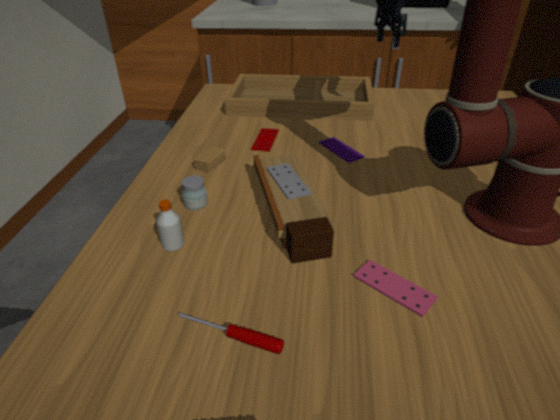

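The plate-shaped candidates in the top view are grey (316,222), pink (203,312), red (427,190) and purple (413,278). Only the grey one is steel-coloured and lying on the ledge. The stop is at the left (234,246) and the cork pad at the right (372,203). I'll confirm with a crop and measure.

```bash
cat > h.py <<'E'
import cv2,numpy as np
def cloud(f):
    K=f["K"];z=f["range_z"];v,u=np.indices(z.shape)
    p=np.stack([(u-K[0,2])/K[0,0]*z,(v-K[1,2])/K[1,1]*z,z],-1)
    return p@f["pose"][:3,:3].T+f["pose"][:3,3]
def ray(f,uv,h):
    uv=np.atleast_2d(uv).astype(float);K=f["K"]
    d=np.c_[(uv[:,0]-K[0,2])/K[0,0],(uv[:,1]-K[1,2])/K[1,1],np.ones(len(uv))]@f["pose"][:3,:3].T
    o=f["pose"][:3,3];return o+d*((h-o[2])/d[:,2])[:,None]
def platemask(f):
    hsv=cv2.cvtColor(f["pixels"],cv2.COLOR_BGR2HSV)
    P=cloud(f)
    m=((hsv[...,1]<60)&(hsv[...,2]>90)&(P[...,2]>.045)&(P[...,2]<.075)&(P[...,0]>.3)&(P[...,0]<.8)).astype(np.uint8)
    m=cv2.morphologyEx(m,cv2.MORPH_CLOSE,np.ones((5,5)))
    n,l,s,c=cv2.connectedComponentsWithStats(m)
    return (l==1+np.argmax(s[1:,4])).astype(np.uint8)
def plate(f):
    m=platemask(f);c=max(cv2.findContours(m,0,1)[0],key=cv2.contourArea)
    w=ray(f,c[:,0,:],.056)[:,:2]
    r=cv2.minAreaRect((w*1000).astype(np.float32));b=cv2.boxPoints(r)
    e=max([b[1]-b[0],b[2]-b[1]],key=np.linalg.norm)
    if e[1]<0:e=-e
    return np.array(r[0])/1000,r[1],np.degrees(np.arctan2(-e[0],e[1]))
E
python3 - <<'E'
from h import *
F={n:dict(np.load(n+"0.npz")) for n in("top","side")}
for n,f in F.items(): print(n,plate(f))
f=F["top"];P=cloud(f);reg=np.zeros(P.shape[:2],bool);reg[170:280,210:395]=1
for nm,lo,hi in(("lip",.057,.068),("top",.044,.060),("stop",.068,.085),("pad",.006,.018)):
    m=(reg&(P[...,2]>lo)&(P[...,2]<hi))
    if nm=="lip":
        m&=~cv2.dilate(platemask(f),np.ones((7,7))).astype(bool)
    m=cv2.morphologyEx(m.astype(np.uint8),cv2.MORPH_OPEN,np.ones((3,3)))
    n,l,s,c=cv2.connectedComponentsWithStats(m);i=1+np.argmax(s[1:,4]);q=P[l==i]
    r=cv2.minAreaRect((q[:,:2]*1000).astype(np.float32));print(nm,s[i,4],np.round(q[:,2].mean(),4),r,cv2.boxPoints(r).round().tolist())
c=f["pixels"][165:285,205:400];cv2.imwrite("pics/crop.png",cv2.resize(c,None,fx=4,fy=4,interpolation=2))
E
```

```text
top (array([ 0.53783374, -0.02591447]), (60.08995819091797, 150.83377075195312), np.float32(27.778057))
side (array([ 0.53555396, -0.01943436]), (59.39921188354492, 159.2542266845703), np.float32(27.35718))
lip 600 0.0616 ((588.0469970703125, 7.6006927490234375), (14.691887855529785, 289.0032043457031), 18.964008331298828) [[534.0, 142.0], [628.0, -131.0], [642.0, -127.0], [548.0, 147.0]]
top 5041 0.0514 ((528.0159301757812, 1.55682373046875), (108.45320129394531, 320.828125), 19.009572982788086) [[424.0, 136.0], [529.0, -168.0], [632.0, -132.0], [527.0, 171.0]]
stop 717 0.0745 ((472.4061279296875, 180.51416015625), (90.25297546386719, 49.98261260986328), 19.087234497070312) [[422.0, 189.0], [438.0, 142.0], [523.0, 172.0], [507.0, 219.0]]
pad 528 0.0115 ((595.808349609375, -176.15167236328125), (99.32926177978516, 42.10382843017578), 19.476285934448242) [[542.0, -173.0], [556.0, -213.0], [650.0, -179.0], [636.0, -140.0]]
```

View pics/crop.png

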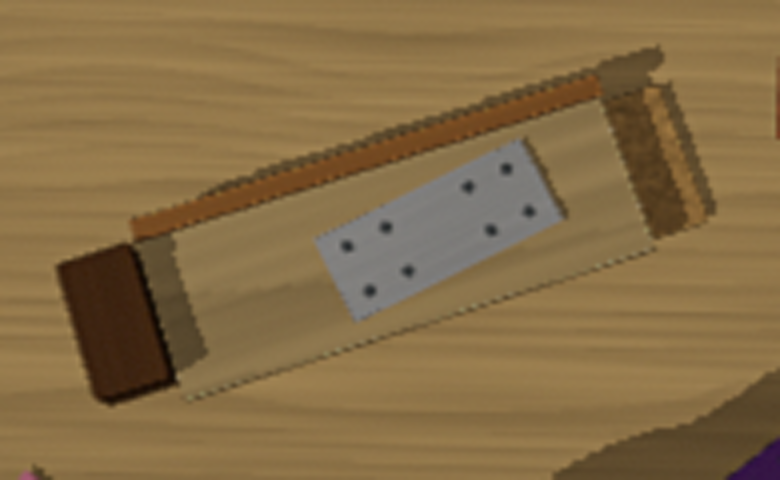

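The crop confirms it: the grey plate with eight dark holes lies on the ledge, about 8.8° off its direction, and has to go about 106 mm towards -y of the ledge. I'll push its rear end with both fingers slightly open, with the jaw axis across the ledge, so the wide contact also straightens it.

```bash
cat >> h.py <<'E'
from scipy.spatial.transform import Rotation as R
A=np.radians(19.03);L0=np.array([.534,.0038]);EX=np.array([np.cos(A),np.sin(A)]);EY=np.array([-np.sin(A),np.cos(A)])
def toL(p): d=np.array(p)[:2]-L0; return np.array([d@EX,d@EY])
def plan(lx,ly,z):
    from plant import manip
    s=manip.state();q=s["tool_rot"];r=R.from_quat(q,scalar_first=True);M=r.as_matrix()
    w=np.r_[L0+lx*EX+ly*EY,z]
    zz=M[:,2];e=np.r_[EX,0]
    if zz@e<0:e=-e
    T=np.c_[[0,0,-1],np.cross(e,[0,0,-1]),e]
    print("t",round(s["time"],2),"ledge xy",toL(s["tool_pos"]).round(4),"z",s["tool_pos"][2].round(4),"F",s["contact_force"].round(1),"grip",round(s["gripper_width"],3))
    print("axes",M.round(3).tolist())
    print("twist deg",np.degrees((r.inv()*R.from_matrix(T)).as_rotvec()).round(2),"delta cm now",(M.T@(w-s["tool_pos"])*100).round(2),"after turn",(T.T@(w-s["tool_pos"])*100).round(2))
E
python3 -c "
from h import *
plan(-.012,.095,.23)"
```

```text
t 0.1 ledge xy [-0.4346 -0.4498] z 0.2302 F [-0.1  0.1  0.3] grip 1.005
axes [[-0.001, 0.902, 0.432], [0.002, 0.432, -0.902], [-1.0, 0.0, -0.002]]
twist deg [-8.343e+01 -8.000e-02 -9.000e-02] delta cm now [  0.12  48.21 -49.29] after turn [2.000e-02 5.448e+01 4.226e+01]
```

```bash
python3 -m inch '[{"fingers":-0.5,"delta_pos":[0,0,0],"twist":[-10.4,0,0]},{"fingers":-0.5,"delta_pos":[0,0,0],"twist":[-10.4,0,0]},{"fingers":-0.5,"delta_pos":[0,0,0],"twist":[-10.4,0,0]},{"fingers":-0.5,"delta_pos":[0,0,0],"twist":[-10.4,0,0]}]' | tail -c 400
python3 -m inch '[{"fingers":-0.5,"delta_pos":[0,0,0],"twist":[-10.4,0,0]},{"fingers":-0.5,"delta_pos":[0,0,0],"twist":[-10.4,0,0]},{"fingers":-0.5,"delta_pos":[0,0,0],"twist":[-10.4,0,0]},{"fingers":-0.5,"delta_pos":[0,0,0],"twist":[-10.4,0,0]}]' | tail -c 400
python3 -m inch '[{"fingers":-0.5,"delta_pos":[0,4.54,3.52],"twist":[0,0,0]},{"fingers":-0.5,"delta_pos":[0,4.54,3.52],"twist":[0,0,0]},{"fingers":-0.5,"delta_pos":[0,4.54,3.52],"twist":[0,0,0]},{"fingers":-0.5,"delta_pos":[0,4.54,3.52],"twist":[0,0,0]}]' | tail -c 400
python3 -c "
from h import *
plan(-.012,.095,.23)"
```

```text
time: 0.6
tool_pos: [0.2699, -0.5633, 0.2305]
tool_rot: [0.693, 0.138, 0.694, -0.137]
contact_force: [0.2, 0.5, -0.8]
gripper_width: 0.247
time: 1.1
tool_pos: [0.2699, -0.5633, 0.2305]
tool_rot: [0.697, -0.117, 0.697, 0.118]
contact_force: [-0.6, 0.0, -0.1]
gripper_width: 0.253
time: 1.6
tool_pos: [0.3449, -0.3444, 0.2307]
tool_rot: [0.698, -0.115, 0.698, 0.116]
contact_force: [0.2, 1.1, 0.4]
gripper_width: 0.252
t 1.6 ledge xy [-0.2923 -0.2675] z 0.2307 F [0.2 1.1 0.4] grip 0.252
axes [[-0.0, -0.322, 0.947], [0.001, 0.947, 0.322], [-1.0, 0.001, 0.0]]
twist deg [-0.26  0.   -0.04] delta cm now [ 0.1  36.38 27.86] after turn [ 0.07 36.25 28.03]
```

Orientation is right; continuing, 8 more rows.

```bash
python3 -m inch '[{"fingers":-0.5,"delta_pos":[0,4.5,3.5],"twist":[0,0,0]},{"fingers":-0.5,"delta_pos":[0,4.5,3.5],"twist":[0,0,0]},{"fingers":-0.5,"delta_pos":[0,4.5,3.5],"twist":[0,0,0]},{"fingers":-0.5,"delta_pos":[0,4.5,3.5],"twist":[0,0,0]}]' | tail -c 400
python3 -m inch '[{"fingers":-0.5,"delta_pos":[0,4.5,3.5],"twist":[0,0,0]},{"fingers":-0.5,"delta_pos":[0,4.5,3.5],"twist":[0,0,0]},{"fingers":-0.5,"delta_pos":[0,4.5,3.5],"twist":[0,0,0]},{"fingers":-0.5,"delta_pos":[0,4.5,3.5],"twist":[0,0,0]},{"fingers":-0.5,"delta_pos":[0,0,0],"twist":[0,0,0]}]' | tail -c 400
python3 - <<'E'
from h import *
plan(-.012,.095,.075)
from plant import viewer
f=viewer.grab_frame("wrist");cv2.imwrite("pics/w1.png",f["pixels"])
E
```

```text
time: 2.1
tool_pos: [0.4194, -0.129, 0.231]
tool_rot: [0.698, -0.115, 0.698, 0.115]
contact_force: [0.7, -0.3, -0.4]
gripper_width: 0.251
time: 2.72
tool_pos: [0.4938, 0.0878, 0.2307]
tool_rot: [0.697, -0.117, 0.698, 0.118]
contact_force: [-0.5, -0.0, -0.5]
gripper_width: 0.251
t 2.73 ledge xy [-0.0106  0.0925] z 0.2307 F [-0.5 -0.  -0.5] grip 0.251
axes [[-0.001, -0.328, 0.945], [0.0, 0.945, 0.328], [-1.0, 0.001, -0.001]]
twist deg [ 0.09 -0.07 -0.05] delta cm now [15.57  0.24 -0.12] after turn [15.57  0.25 -0.14]
```

View pics/w1.png

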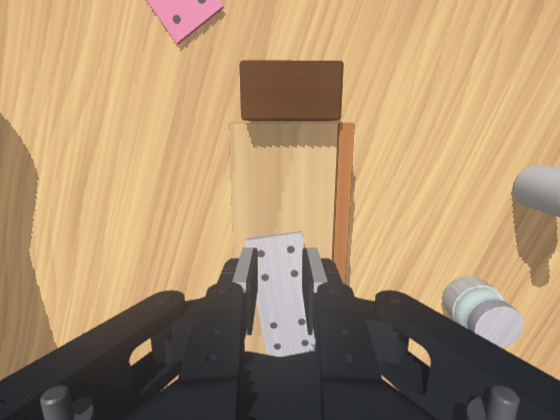

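The wrist view shows the plate's rear end near (275,237) clear of the stop (290,90), and the two fingers straddling its line. I'll lower behind it, then feel for the ledge's top.

```bash
python3 -m inch '[{"fingers":-0.5,"delta_pos":[5,0.1,-0.1],"twist":[0,0,0]},{"fingers":-0.5,"delta_pos":[5,0.1,0],"twist":[0,0,0]},{"fingers":-0.5,"delta_pos":[4,0,0],"twist":[0,0,0]},{"fingers":-0.5,"delta_pos":[1.5,0,0],"twist":[0,0,0]},{"fingers":-0.5,"delta_pos":[0,0,0],"twist":[0,0,0]}]' | tail -c 400
python3 -m inch '[{"fingers":-0.5,"delta_pos":[0.8,0,0],"twist":[0,0,0]},{"fingers":-0.5,"delta_pos":[0.6,0,0],"twist":[0,0,0]},{"fingers":-0.5,"delta_pos":[0.4,0,0],"twist":[0,0,0]},{"fingers":-0.5,"delta_pos":[0,0,0],"twist":[0,0,0]}]' | tail -c 400
python3 - <<'E'
from h import *
plan(-.012,.06,.052)
from plant import viewer
f=viewer.grab_frame("side");cv2.imwrite("pics/s2.png",cv2.resize(f["pixels"][130:280,220:360],None,fx=5,fy=4))
E
```

```text
time: 3.4
tool_pos: [0.4918, 0.0854, 0.0759]
tool_rot: [0.697, -0.115, 0.698, 0.115]
contact_force: [-0.1, 1.0, 0.2]
gripper_width: 0.25
time: 3.9
tool_pos: [0.4921, 0.0863, 0.0581]
tool_rot: [0.697, -0.116, 0.698, 0.116]
contact_force: [-0.8, -0.8, 0.0]
gripper_width: 0.248
t 3.9 ledge xy [-0.0127  0.0917] z 0.0581 F [-0.8 -0.8  0. ] grip 0.248
axes [[-0.0, -0.322, 0.947], [-0.0, 0.947, 0.322], [-1.0, 0.0, -0.0]]
twist deg [-0.22 -0.02 -0.01] delta cm now [ 0.61 -3.17  0.08] after turn [ 0.61 -3.17  0.07]
```

View pics/s2.png

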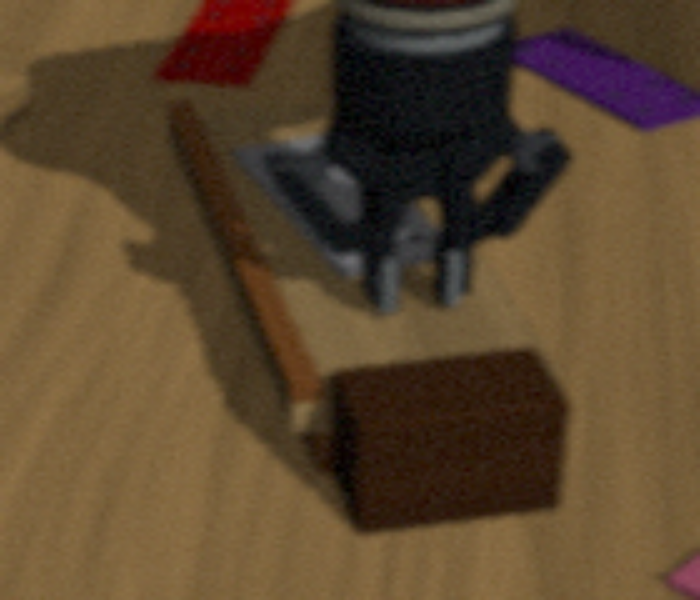

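The fingertips hang behind the plate and just above the ledge. Now feeling downwards.

```bash
python3 -m inch '[{"fingers":-0.5,"delta_pos":[0.3,0,0],"twist":[0,0,0]},{"fingers":-0.5,"delta_pos":[0,0,0],"twist":[0,0,0]}]' | tail -c 400
python3 -m inch '[{"fingers":-0.5,"delta_pos":[0.2,0,0],"twist":[0,0,0]},{"fingers":-0.5,"delta_pos":[0,0,0],"twist":[0,0,0]}]' | tail -c 400
python3 -m inch '[{"fingers":-0.5,"delta_pos":[0.1,0,0],"twist":[0,0,0]},{"fingers":-0.5,"delta_pos":[0,0,0],"twist":[0,0,0]}]' | tail -c 400
```

```text
time: 4.2
tool_pos: [0.4921, 0.0863, 0.0551]
tool_rot: [0.697, -0.115, 0.698, 0.116]
contact_force: [1.0, 0.4, 0.3]
gripper_width: 0.247
time: 4.45
tool_pos: [0.4921, 0.0862, 0.0531]
tool_rot: [0.697, -0.115, 0.698, 0.115]
contact_force: [-0.3, -0.1, -0.4]
gripper_width: 0.253
time: 4.7
tool_pos: [0.4922, 0.0863, 0.0522]
tool_rot: [0.698, -0.115, 0.698, 0.116]
contact_force: [0.4, -0.4, -0.4]
gripper_width: 0.248
```

```bash
python3 -m inch '[{"fingers":-0.5,"delta_pos":[0.1,0,0],"twist":[0,0,0]},{"fingers":-0.5,"delta_pos":[0,0,0],"twist":[0,0,0]}]' | grep -E "pos|force"
python3 -m inch '[{"fingers":-0.5,"delta_pos":[0.1,0,0],"twist":[0,0,0]},{"fingers":-0.5,"delta_pos":[0,0,0],"twist":[0,0,0]}]' | grep -E "pos|force"
```

```text
tool_pos: [0.4922, 0.0862, 0.0512]
contact_force: [0.1, 0.1, -0.1]
tool_pos: [0.4922, 0.0862, 0.0502]
contact_force: [0.1, -0.3, 0.2]
```

```bash
python3 -m inch '[{"fingers":-0.5,"delta_pos":[0.1,0,0],"twist":[0,0,0]},{"fingers":-0.5,"delta_pos":[0,0,0],"twist":[0,0,0]}]' | grep -E "pos|force"
python3 -m inch '[{"fingers":-0.5,"delta_pos":[0.05,0,0],"twist":[0,0,0]},{"fingers":-0.5,"delta_pos":[0,0,0],"twist":[0,0,0]}]' | grep -E "pos|force"
```

```text
tool_pos: [0.4923, 0.0863, 0.0501]
contact_force: [-3.4, -0.4, 5.0]
tool_pos: [0.4923, 0.0863, 0.0501]
contact_force: [-5.1, 0.2, 8.0]
```

Contact at TCP z = 0.050. I'll raise about 2.5 mm and push along -y.

```bash
python3 -m inch '[{"fingers":-0.5,"delta_pos":[-0.4,0,0],"twist":[0,0,0]},{"fingers":-0.5,"delta_pos":[0,-1,0],"twist":[0,0,0]},{"fingers":-0.5,"delta_pos":[0,-1,0],"twist":[0,0,0]},{"fingers":-0.5,"delta_pos":[0,-0.6,0],"twist":[0,0,0]},{"fingers":-0.5,"delta_pos":[0,-0.6,0],"twist":[0,0,0]}]' | grep -E "pos|force"
python3 -m inch '[{"fingers":-0.5,"delta_pos":[0,-0.6,0],"twist":[0,0,0]},{"fingers":-0.5,"delta_pos":[0,-0.6,0],"twist":[0,0,0]},{"fingers":-0.5,"delta_pos":[0,-0.6,0],"twist":[0,0,0]},{"fingers":-0.5,"delta_pos":[0,-0.6,0],"twist":[0,0,0]},{"fingers":-0.5,"delta_pos":[0,-0.6,0],"twist":[0,0,0]}]' | grep -E "pos|force"
python3 - <<'E'
from h import *
plan(-.012,-.049,.0525)
from plant import viewer
f=viewer.grab_frame("top");cv2.imwrite("pics/t3.png",cv2.resize(f["pixels"][165:285,205:400],None,fx=4,fy=4))
E
```

```text
tool_pos: [0.5026, 0.0555, 0.0526]
contact_force: [-1.4, 5.1, 0.6]
tool_pos: [0.5122, 0.0272, 0.0527]
contact_force: [-0.5, 2.3, -1.2]
t 6.95 ledge xy [-0.0129  0.0292] z 0.0527 F [-0.5  2.3 -1.2] grip 0.248
axes [[-0.0, -0.322, 0.947], [0.0, 0.947, 0.322], [-1.0, 0.0, -0.0]]
twist deg [-0.23 -0.02 -0.01] delta cm now [ 0.01 -7.82  0.13] after turn [ 0.02 -7.82  0.09]
```

View pics/t3.png

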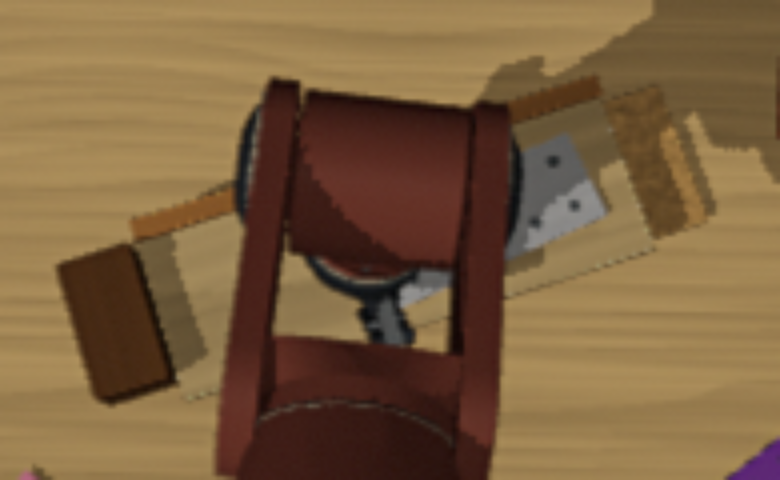

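The plate's front end (crop (590,175)) has moved towards the open end and looks straighter. Push 50 mm more, then measure.

```bash
python3 -c "
from h import *
f=dict(np.load('top0.npz'))
print([toL(p) for p in ray(f,[[205+572/4,165+135/4],[205+607/4,165+213/4]],.056)])"
python3 -m inch '[{"fingers":-0.5,"delta_pos":[0,-0.6,0],"twist":[0,0,0]},{"fingers":-0.5,"delta_pos":[0,-0.6,0],"twist":[0,0,0]},{"fingers":-0.5,"delta_pos":[0,-0.6,0],"twist":[0,0,0]},{"fingers":-0.5,"delta_pos":[0,-0.6,0],"twist":[0,0,0]},{"fingers":-0.5,"delta_pos":[0,-0.6,0],"twist":[0,0,0]}]' | grep -E "pos|force"
python3 -m inch '[{"fingers":-0.5,"delta_pos":[0,-0.6,0],"twist":[0,0,0]},{"fingers":-0.5,"delta_pos":[0,-0.6,0],"twist":[0,0,0]},{"fingers":-0.5,"delta_pos":[0,-0.6,0],"twist":[0,0,0]},{"fingers":-0.5,"delta_pos":[0,0,0],"twist":[0,0,0]}]' | grep -E "pos|force"
python3 - <<'E'
from h import *
plan(-.012,-.049,.0525)
from plant import viewer
f=viewer.grab_frame("top");np.savez("top4.npz",**f);cv2.imwrite("pics/t4.png",cv2.resize(f["pixels"][165:285,225:420],None,fx=4,fy=4))
E
```

```text
[array([ 0.02501716, -0.13277547]), array([-0.03073972, -0.13700268])]
tool_pos: [0.522, -0.0013, 0.0528]
contact_force: [-0.3, 3.0, -0.7]
tool_pos: [0.5281, -0.0188, 0.053]
contact_force: [-0.3, -0.6, -0.8]
t 8.12 ledge xy [-0.0129 -0.0194] z 0.053 F [-0.3 -0.6 -0.8] grip 0.246
axes [[0.001, -0.322, 0.947], [-0.001, 0.947, 0.322], [-1.0, -0.001, 0.0]]
twist deg [-0.25  0.01  0.08] delta cm now [ 0.06 -2.96  0.11] after turn [ 0.05 -2.96  0.09]
```

View pics/t4.png

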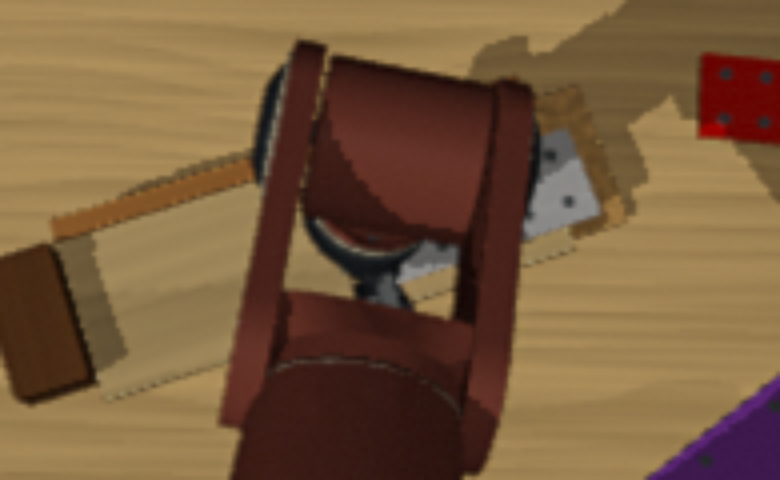

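```bash
python3 -c "
from h import *
f=dict(np.load('top4.npz'))
print([toL(p) for p in ray(f,[[225+570/4,165+128/4],[225+602/4,165+214/4]],.056)])"
```

```text
[array([ 0.01388926, -0.18320249]), array([-0.04621373, -0.18325407])]
```

The front edge is at ledge y = -0.183, straight, with its middle at x ≈ -0.016. It needs -0.210, so 27 mm more.

```bash
python3 -m inch '[{"fingers":-0.5,"delta_pos":[0,-0.6,0],"twist":[0,0,0]},{"fingers":-0.5,"delta_pos":[0,-0.6,0],"twist":[0,0,0]},{"fingers":-0.5,"delta_pos":[0,-0.6,0],"twist":[0,0,0]},{"fingers":-0.5,"delta_pos":[0,-0.5,0],"twist":[0,0,0]},{"fingers":-0.5,"delta_pos":[0,-0.3,0],"twist":[0,0,0]}]' | grep -E "pos|force"
python3 -m inch '[{"fingers":-0.5,"delta_pos":[0,0,0],"twist":[0,0,0]},{"fingers":-0.5,"delta_pos":[0,1,0],"twist":[0,0,0]},{"fingers":-0.5,"delta_pos":[0,2,0],"twist":[0,0,0]},{"fingers":-0.5,"delta_pos":[-3,0,0],"twist":[0,0,0]},{"fingers":-0.5,"delta_pos":[-5,0,0],"twist":[0,0,0]}]' | grep -E "pos|force"
python3 -m inch '[{"fingers":-0.5,"delta_pos":[-5,0,0],"twist":[0,0,0]},{"fingers":-0.5,"delta_pos":[-2,4,-4],"twist":[0,0,0]},{"fingers":-0.5,"delta_pos":[0,4,-4],"twist":[0,0,0]},{"fingers":-0.5,"delta_pos":[0,4,-2],"twist":[0,0,0]},{"fingers":-0.5,"delta_pos":[0,4,0],"twist":[0,0,0]}]' | grep -E "pos|force"
python3 - <<'E'
from h import *
from plant import viewer
for n in("top","side"):
    f=viewer.grab_frame(n);cv2.imwrite(f"pics/{n}5.png",f["pixels"])
    p=plate(f);print(n,p,toL(p[0]),p[2]-19.03)
E
```

```text
tool_pos: [0.5362, -0.0427, 0.0529]
contact_force: [-1.2, 4.7, 2.1]
tool_pos: [0.524, -0.0126, 0.1311]
contact_force: [0.6, -0.1, 0.4]
tool_pos: [0.3783, 0.1063, 0.2025]
contact_force: [1.3, 0.6, -0.1]
top (array([ 0.55335065, -0.1081295 ]), (60.96001434326172, 113.62633514404297), np.float32(18.588377)) [-0.01820299 -0.11212186] -0.4416237
side (array([0.76681635, 0.02671153]), (51.139495849609375, 89.9432601928711), np.float32(22.504553)) [ 0.22756307 -0.05425347] 3.4745522
```

View pics/top5.png

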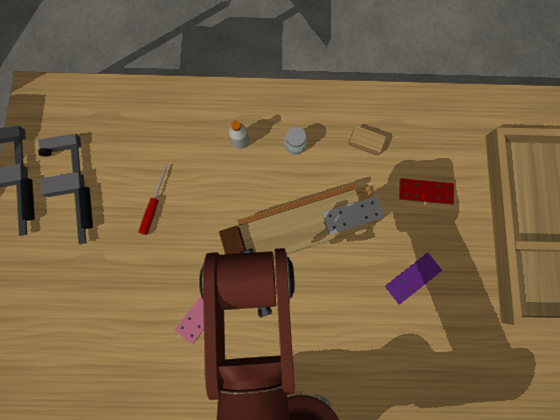

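View pics/side5.png

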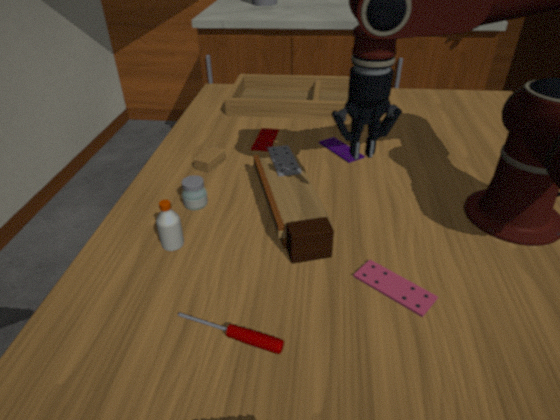

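Shadows broke the mask (113 mm instead of 150). I'll relax the brightness threshold and use height.

```bash
python3 - <<'E'
from h import *
from plant import viewer
f=viewer.grab_frame("top")
hsv=cv2.cvtColor(f["pixels"],cv2.COLOR_BGR2HSV);P=cloud(f)
L=np.stack([(P[...,:2]-L0)@EX,(P[...,:2]-L0)@EY],-1)
m=((hsv[...,1]<75)&(hsv[...,2]>45)&(P[...,2]>.04)&(P[...,2]<.075)&(abs(L[...,0])<.06)&(abs(L[...,1])<.25)).astype(np.uint8)
m=cv2.morphologyEx(m,cv2.MORPH_CLOSE,np.ones((5,5)));m=cv2.morphologyEx(m,cv2.MORPH_OPEN,np.ones((5,5)))
cs=cv2.findContours(m,0,1)[0];c=max(cs,key=cv2.contourArea)
w=ray(f,c[:,0,:],.056)[:,:2];l=np.array([toL(p) for p in w]);r=cv2.minAreaRect((l*1000).astype(np.float32));print(r,l.min(0),l.max(0))
# overhang part by height beyond end
o=(L[...,1]<-.165)&(abs(L[...,0])<.06)&(P[...,2]>.035)
print("overhang z",P[o][:,2].mean(),"ymin",L[o][:,1].min(),np.percentile(L[o][:,1],2),"plate z",P[m>0][:,2].mean())
v=f["pixels"].copy();cv2.drawContours(v,[c],-1,(0,255,0),1)
cv2.imwrite("pics/t6.png",cv2.resize(v[165:285,225:420],None,fx=4,fy=4))
E
```

```text
((-18.52667236328125, -130.19381713867188), (149.94204711914062, 61.15024185180664), 89.30946350097656) [-0.04943119 -0.20514676] [ 0.0125794  -0.05499587]
overhang z 0.05489147162433769 ymin -0.7544505040548893 -0.7397694877537428 plate z 0.060821272446171894
```

View pics/t6.png

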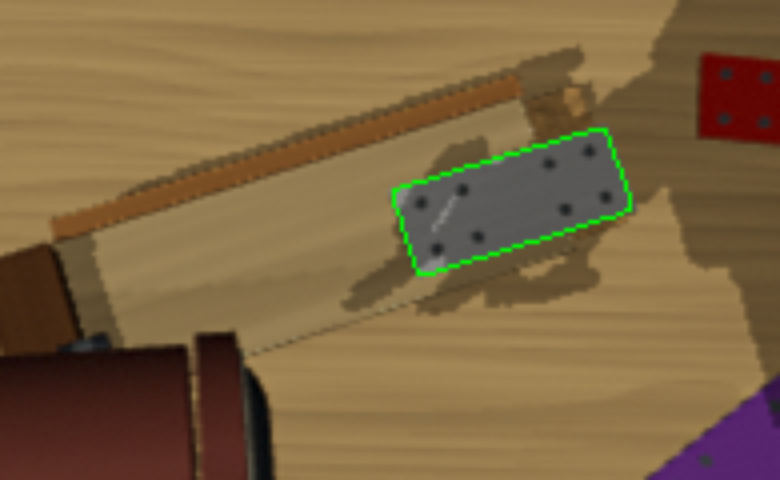

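Position is good (y -0.130, x -0.0185, angle 0.7°). The mean height reads 0.061 rather than 0.056, so I'll check flatness by plane fit before handing in.

```bash
python3 - <<'E'
from h import *
from plant import viewer
for nm,f,c in(("start",dict(np.load("top0.npz")),(-.006,-.029)),("now",viewer.grab_frame("top"),(-.0185,-.130)),("side",viewer.grab_frame("side"),(-.0185,-.130))):
    P=cloud(f);L=np.stack([(P[...,:2]-L0)@EX,(P[...,:2]-L0)@EY],-1)
    m=(abs(L[...,0]-c[0])<.022)&(abs(L[...,1]-c[1])<.065)&(P[...,2]>.03)&(P[...,2]<.1)
    q=L[m];z=P[m][:,2];X=np.c_[q-np.array(c),np.ones(len(q))]
    a=np.linalg.lstsq(X,z,rcond=None)[0];k=abs(X@a-z)<.004
    a=np.linalg.lstsq(X[k],z[k],rcond=None)[0];print(nm,len(q),k.sum(),"med",np.median(z),"fit",a.round(4),"sd",z.std())
E
```

```text
start 845 818 med 0.055768302133424874 fit [0.0074 0.0021 0.0558] sd 0.0017733491454342198
now 826 810 med 0.05575940121661205 fit [0.0084 0.0022 0.0557] sd 0.0017845321605416702
side 384 384 med 0.054948736808273335 fit [0.0029 0.0038 0.055 ] sd 0.0010172565586693133
```

The plate is flat: height 0.056, with the same tilt fit as at the start. The bystanders' pixels are unchanged and the arm is clear.

```bash
python3 -m inch '[{"fingers":-0.5,"delta_pos":[0,0,0],"twist":[0,0,0]},{"fingers":-0.5,"delta_pos":[0,0,0],"twist":[0,0,0]}]' | grep -E "time|pos|force"; python3 -c "
from plant import manip
print(manip.job_done())"
```

```text
time: 10.55
tool_pos: [0.3805, 0.1045, 0.2027]
contact_force: [0.1, -0.7, 1.2]
the job is handed in; nothing more can be done
None
```

I pushed the steel plate along the ledge with both fingertips, slightly open, against its rear end, then backed off and raised the arm clear. I handed the job in at 10.55 s; no verdict was reported.

**Last checks (plate in the ledge's frame):**

| Check | Measured | Allowed |
|---|---|---|
| y of middle | -0.130 m (about 45 mm over the open end) | -0.151 to -0.119 m |
| x of middle | -0.0185 m | -0.035 to 0.025 m |
| Angle to ledge | about 0.7° | 11.5° (0.2 rad) |
| Top surface height | 0.056 m (top camera), 0.055 m (side camera) | 0.053 to 0.059 m (my conversion from the underside limits) |

- **Flatness:** the fitted tilt is the same as at the start, under 0.01 rad.
- **Other objects:** the glue bottle, jar, offcut and screwdriver look unmoved; I judged this by eye in the pictures.

**Checks that failed or disagreed:**
- **Length and position:** shadows cut the first plate measurement short (114 mm long, y = -0.112 m). A looser brightness mask gave the full 150 mm. The first side-camera fit was also invalid because it picked up something else.
- **Height:** one mean height read 0.061 m, probably from stray points at the mask's edges. The plane fit above did not confirm it.
- **Overhang edge:** a direct depth reading of the overhanging edge was spoilt by stray points and not used.

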